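# Powered check of a repaired board

### The arm

A 7-joint arm with a two-finger parallel gripper is mounted at the origin on the work surface. World frame = base frame: x ahead of the robot, y to its left, z up, the work surface at z = 0. Lengths are in m, angles in rad, forces in N, time in s.
With the tool pointing down it reaches from about 0.425 to 0.875 m from the base axis. Payload 4.7 kg.
Tool frame: the origin (TCP) lies midway between the tips of the shut fingers; the grasp point (between the pads) lies 19 mm behind it; z points along the fingers, y is the line along which they close (so a half turn about z gives the same grasp; the last joint's range is limited). The gripper opens to 87 mm and grips with 3 to 60 N. Pads are 19 mm wide; open, the fingers measure 117 mm over their backs; the gripper's body (75 mm by 190 mm) begins 51 mm behind the grasp point.
Start: joints at [1.351, 0.321, -0.07, 1.45, 0.023, 1.371, -0.057], TCP at [0.151, -0.632, 0.223] pointing down, gripper open.
Joint ranges: [-2.86, 2.86], [-0.3, 2.09], [-1.38, 1.24], [0.06, 2.45], [-1.56, 4.7], [0.09, 2.05], [-2.69, 2.69]. Speed limits (rad/s): [2.57, 2.57, 3.14, 3.14, 3.14, 3.14, 3.14].

### API

Orientations are given as a rotation vector (axis times angle).
In Python, from bench import ctrl gives the robot as it stands.
- The arm moves only by the tool inch_along, called after "Request:" as name(argument=value, ...), one argument or row to a line, values as JSON. Schema: {"type":"object","properties":{"rows":{"type":"array","items":{"type":"array","items":{"type":"number"},"minItems":5,"maxItems":5},"minItems":1,"maxItems":20},"squeeze":{"type":"number"},"only":{"type":"string"},"quiet":{"type":"boolean"},"lines":{"type":"string"}},"required":["rows"],"additionalProperties":false}. rows is a list of rows, 1 to 20 of them, each of 5 numbers: dx, dy, dz in units of 50 mm, then a turn about the tool's z in units of 0.25 rad, then the opening from 0.0 (shut) to 1.0 (fully open); each row is the pose to reach, as a shift and turn from the pose commanded when the call began, along the tool's axes at that moment; what a row does not reach only later rows make up. A row lasts 1/10 s, in which the tool goes at most 0.05 m and 0.15 rad, less where a joint would pass 70% of its speed; a pose out of reach is approached as far as the arm can. The fingers move at their own pace and stop on an object; squeeze is the grip in N (left out, the last holds). Time passes only in rows, so rows that do not move let the fingers close. The tool returns the time, the measured TCP pose, the force, the opening and the grip force at its end. only (a regular expression) keeps the lines of the reply that match it, lines (a string "A,B") keeps lines A to B, and quiet returns only ok. Input that does not fit is refused with a message, and nothing moves.
- ctrl.get_state(): the state, without advancing time (a new reading comes with each control period).
- ctrl.get_image(name): name is "scene" or "side" or "wrist"; returns the picture (400x640x3 uint8, red, green, blue); there is no depth.
- ctrl.camera_model(name): a dict with "vertical_fov" (degrees; the focal length in pixels is half the picture's height over the tangent of half this angle, whatever the lens; pixels are square), "cx", "cy" (the principal point, pixels), "k1" (the pictures are not rectified: a ray, as slopes to the right and down, at radius r is drawn at 1 + k1 r^2 times it, then the intrinsics apply), "rvec" (rotation vector, rad) and "tvec" (3), from world to camera coordinates, as OpenCV has them; the wrist camera has in their place "hand_eye" (4x4, takes a point from camera to tool coordinates, whose origin is the TCP and whose axes are the flange's). Camera axes: x right, y down, z forward; pixel columns grow to the right and rows downward; lengths in m; the calibration is good to about 2 mm. A picture is of the moment at which its call begins: read the wrist's pose just before it. camera_model takes no time and is no camera call.
- ctrl.close_job(): hands the job in; it is judged then, once.
The state is a dict: "time": time; "joint_positions": joint angles; "qd": joint speeds; "joint_torque": joint torques, N m; "position": TCP position; "tool_rot": TCP orientation; "ft_force": force on the tool from outside, world axes, zero at the start; "torque": the same for the moment, N m; "grip_width": opening from 0.0 (shut) to 1.0 (fully open); "grip_force": force on a finger pad.
Only numpy, scipy, OpenCV 4.12 (cv2) and the standard library are available. Lean on these libraries where they do the work, as an engineer would, in place of code of your own. Each camera call takes 0.05 s, during which the arm holds its last target. There are 200 camera calls.

### The job

Finish the powered check of the repaired board: on the grey test station, turn the knob until its white pointer lines up with the red mark, then slide the clear guard fully over the knob. Next pick up the yellow thermometer and aim it at the middle of the board's black heat sink, square to the sloping board with its nose about 100 mm away, holding it steady for at least a second. Finally lay it gently back in its blue cradle, lengthwise and centred, with nothing else disturbed and the board never touched.

Things in the scene. Friction and masses are not known exactly. Their poses are not given: they have to be found in the camera images.
- station: Fixed grey test station, a low box 35 mm high. Origin on the desk under it; the box spans x -70 to +70, y -160 to +180 mm. z up, y roughly to the robot's left. Knob axis vertical at local (0, -5) mm; the guard slides over the box along +y; the sloping board stands at the +y end, facing -y and up. A red mark beside the knob shows where its pointer must be.
- knob (a joint): Black knob with an upright bar grip 49 mm long, 14 mm thick, top 79 mm above the desk. In rad: at 0 the white pointer (on one end of the bar's top) points to the station's -x, the bar along the station's x; grows clockwise seen from above, up to 2.6. The red mark is at 1.20. Light friction (0.03 N m); it stays where left.
- knob_grip (a point): Point on the knob's vertical axis at the height to grip, 7 mm below the bar's top. Its axes turn with the knob: x along the bar (pointer at -x), z up.
- guard (a joint): Clear hood with orange edges, open below and at both ends, 98 mm across the slide, 60 mm along it, flat top 93 mm above the desk. Travel in m: 0 is fully open (centre 95 mm from the knob's axis), 0.095 is fully over the knob, at its stop; moves to the station's +y. Friction 1.5 N; it stays where left.
- guard_grip (a point): Top centre of the guard's orange fin, which stands 30 mm above the hood's flat top in the middle of it (this point 123 mm above the desk). The fin is 12 mm thick along the slide and 50 mm long across it. Its axes are those of the station; it moves with the guard.
- board: Green circuit board, 130 (x) by 100 (y) mm, fixed on the station. Origin at the centre of its face, 90 mm above the desk; z is the face's outward normal, 35 degrees above level, leaning to the station's -y; x is the station's x, y up the slope. It carries parts up to 12 mm high and the heat sink. Delicate: do not touch it.
- heatsink (a point): Centre of the outer face of the black finned heat sink, 50 by 50 mm, standing 18 mm off the middle of the board; the point to aim at. Axes as the board's: z is the direction the face looks.
- thermometer: Yellow and black wand-shaped thermometer, 150 mm long, 0.11 to 0.22 kg, lying display up. Box body 28 mm wide (y), 30 mm high (z), from x = -75 to +53 mm, then a round black nose, 22 mm in diameter, to x = +75. Origin on its underside, halfway along the 150 mm; x points out of the nose (the way it looks), z up through the display. It balances at about x = -10 mm.
- nose (a point): Tip of the thermometer's nose: x = 75 mm, on its axis 15 mm above its underside; axes as the thermometer's.
- spot (a point): Point on the thermometer's line of sight 100 mm ahead of the nose tip.
- cradle: Fixed blue cradle, black base 120 (x) by 70 (y) by 8 mm; origin at the base's centre, on the desk. Two saddles at x = -38 and +38 mm, 20 mm long, leave 56 mm between them for the fingers. The thermometer rests along x on their floors, 26 mm above the desk, between flared cheeks 37 mm apart at the floor and 54 mm at 50 mm height; nose to either end.
- screwdriver: Orange screwdriver, 150 mm long, 26 mm thick, lying on the desk; leave alone. Origin under its middle, x towards the tip.
- adapter: Black power adapter, 90 by 50 by 30 mm, on the desk; leave alone. Origin at the centre of its underside.
- cleaner_can: Spray can, 54 mm in diameter, 150 mm tall, red cap; leave alone. Origin at the centre of its underside.
- pen_cup: Dark metal cup of pens, 72 mm in diameter, 95 mm tall, pens to 145 mm; leave alone. Origin at the centre of its underside.
- tape_roll: Yellow tape roll lying flat, 90 mm in diameter, 24 mm high; leave alone. Origin at the centre of its underside.

How it is judged:
On the way, in this order (a step that is already met when the one before it is completed fails the run):
1. the knob's pointer stands at the red mark (1.20 rad, within 0.12) with the guard still open (less than 0.03) (value of joint knob between 1.08 and 1.32 rad and value of joint guard below 0.03 m), for 0.2 s.
2. the guard is fully over the knob (travel above 0.087) and the pointer is still at the mark (value of joint knob between 1.08 and 1.32 rad and value of joint guard above 0.087 m), for 0.2 s.
3. held in the fingers, for a second: the point 100 mm ahead of the nose within 25 mm of the heat sink centre, axis within 0.21 rad of the board normal, slower than 0.03 m/s and 0.2 rad/s (distance between spot and heatsink below 0.025 m and angle between the x axis of thermometer and the z axis of board, either way round below 0.21 rad and contact force between the fingers and thermometer above 1 N and linear speed of thermometer below 0.03 m/s and angular speed of thermometer below 0.2 rad/s), for 1 s.
At the end, for the whole second after the job is handed in: Thermometer released and still in the cradle, either way round: along it within 0.12 rad, level within 0.15 rad, origin within 20 mm lengthwise and 10 mm sideways of its centre, 21 to 32 mm up; knob within 0.12 rad of the mark; guard travel above 0.087 (all of step 2 and x of thermometer in the frame of cradle between -0.02 and 0.02 m and y of thermometer in the frame of cradle between -0.01 and 0.01 m and z of thermometer in the frame of cradle between 0.021 and 0.032 m and angle between the x axis of thermometer and the x axis of cradle, either way round below 0.12 rad and angle between thermometer's own z axis and vertical below 0.15 rad and linear speed of thermometer below 0.02 m/s); the robot touches nothing.
It fails at once if the board or its heat sink is touched (over 1 N) (contact force between anything else and board above 1 N).
It fails at once if the thermometer is dropped (moves faster than 0.6 m/s with no finger on it) (linear speed of thermometer above 0.6 m/s and contact force between the fingers and thermometer below 0.1 N).
It fails at once if a bystander is moved by more than 20 mm: screwdriver, power adapter, spray can, pen cup, tape roll (distance of any of screwdriver, adapter, cleaner_can, pen_cup, tape_roll from where it was at the start of the episode above 0.02 m).
It also fails if it takes over 62 s, if anything falls off the work surface, if the arm or the gripper's body presses on something with over 40 N, if the wrist force passes 120 N, or if a joint passes its speed limit or range.

## Working session

There is one attempt and no reset: what is moved stays moved. The work goes in short steps, Python scripts to look and compute and a tool call to move; the robot and the scene stay as the last step left them, time stands still between calls to the robot, and variables do not carry over. Pictures are saved under pics/ and viewed, at most 10 in all, crops included, and the job is handed in when it is done.

```bash
ls; mkdir -p pics; python3 - <<'E'
from bench import ctrl
import cv2
print(ctrl.get_state())
for n in("scene","side","wrist"):
    print(n,ctrl.camera_model(n))
    im=ctrl.get_image(n); cv2.imwrite(f"pics/{n}0.png",im[:,:,::-1])
E
```

```text
bench.py
pics
{'time': 0.0, 'joint_positions': array([ 1.35114068,  0.32182494, -0.07010121,  1.45166346,  0.02260023,
        1.37076486, -0.05691982]), 'qd': array([ 0.00212071, -0.00096224,  0.00087431, -0.00081718, -0.00167499,
       -0.00012   ,  0.00058723]), 'joint_torque': array([ 9.58043483e-05, -4.91291177e+01, -4.03586654e-01, -3.12522483e+01,
       -6.38216618e-02,  4.37113491e-02,  1.62532306e-04]), 'position': array([ 0.1503986 , -0.63180797,  0.22146616]), 'tool_rot': array([-3.11831945e+00, -3.66172460e-01,  4.84600054e-04]), 'ft_force': array([-0.19710177,  1.37956221, -0.0891995 ]), 'torque': array([0.00544517, 0.01468533, 0.05421528]), 'grip_force': 0.0, 'grip_width': 0.9996253052011309}
scene {'vertical_fov': 48.84416110223229, 'cx': 318.37436207179644, 'cy': 199.50075027455293, 'k1': -0.04512795377684648, 'rvec': array([ 0.78980964,  2.6936105 , -0.93878657]), 'tvec': array([ 0.4867225 , -0.15365933,  1.25525805])}
side {'vertical_fov': 53.54154903731196, 'cx': 309.3698029133296, 'cy': 196.53149637197455, 'k1': -0.06794739503488317, 'rvec': array([ 2.2423206 , -0.34887416,  0.16698042]), 'tvec': array([-0.56051518,  0.18050016,  0.75410126])}
wrist {'vertical_fov': 69.99126462765273, 'cx': 320.9573532057976, 'cy': 199.06695917099725, 'k1': -0.050286573205480856, 'hand_eye': array([[ 4.46572405e-04, -9.51680737e-01, -3.07088873e-01,
         8.52715036e-02],
       [ 9.99999765e-01,  2.65254716e-04,  6.32176916e-04,
         3.74253309e-05],
       [-5.20173821e-04, -3.07089083e-01,  9.51680631e-01,
        -1.62602518e-01],
       [ 0.00000000e+00,  0.00000000e+00,  0.00000000e+00,
         1.00000000e+00]])}
```
View pics/scene0.png

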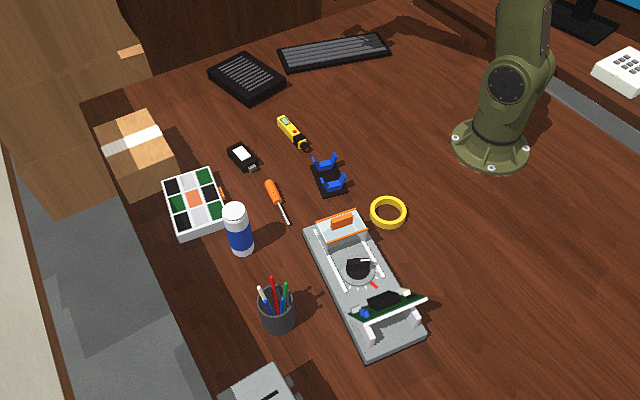

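View pics/side0.png

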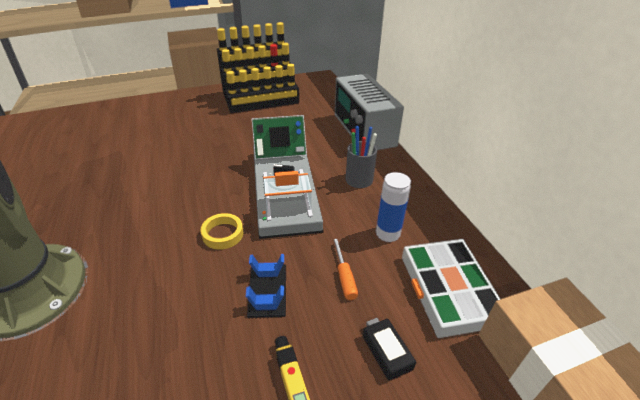

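The scene view shows the station at about (365,285), knob (358,268), guard fin (342,222), thermometer (293,133), cradle (329,175), tape (388,212), can (238,230), cup (276,310) and screwdriver (278,200). The side view shows the thermometer cut off at the bottom edge. Next I'll zoom in on the station and cradle.

```bash
cat > h.py <<'E'
import numpy as np, cv2
from scipy.spatial.transform import Rotation as R
from bench import ctrl
def cam(n,st=None):
    m=ctrl.camera_model(n); f=200/np.tan(np.radians(m['vertical_fov'])/2)
    K=np.array([[f,0,m['cx']],[0,f,m['cy']],[0,0,1]]); d=np.array([m['k1'],0,0,0,0.])
    if n!='wrist': Rw=R.from_rotvec(m['rvec']).as_matrix(); t=np.array(m['tvec'])
    else:
        T=np.eye(4); T[:3,:3]=R.from_rotvec(st['tool_rot']).as_matrix(); T[:3,3]=st['position']
        W=np.linalg.inv(T@m['hand_eye']); Rw=W[:3,:3]; t=W[:3,3]
    return K,d,Rw,t
def ray(c,px):
    K,d,Rw,t=c; u=cv2.undistortPoints(np.array(px,float).reshape(-1,1,2),K,d).reshape(-1,2)
    v=np.c_[u,np.ones(len(u))]@Rw; return -Rw.T@t, v/np.linalg.norm(v,axis=1)[:,None]
def plane(c,px,z):
    o,v=ray(c,px); return o+v*((z-o[2])/v[:,2])[:,None]
def proj(c,P):
    K,d,Rw,t=c; return cv2.projectPoints(np.array(P,float).reshape(-1,1,3),cv2.Rodrigues(Rw)[0],t,K,d)[0].reshape(-1,2)
def tri(rays):
    A=np.zeros((3,3));b=np.zeros(3)
    for o,v in rays:
        M=np.eye(3)-np.outer(v,v); A+=M; b+=M@o
    return np.linalg.solve(A,b)
E
python3 - <<'E'
import cv2,numpy as np
a=cv2.imread('pics/scene0.png');b=cv2.imread('pics/side0.png')
A=cv2.resize(a[195:365,295:435],None,fx=3.5,fy=3.5,interpolation=cv2.INTER_CUBIC)
B=cv2.resize(b[110:240,245:330],None,fx=3.5,fy=3.5,interpolation=cv2.INTER_CUBIC)
o=np.zeros((600,800,3),np.uint8);o[:A.shape[0],:A.shape[1]]=A[:600];o[:B.shape[0],495:495+B.shape[1]]=B
cv2.imwrite('pics/crop1.png',o)
E
```

View pics/crop1.png

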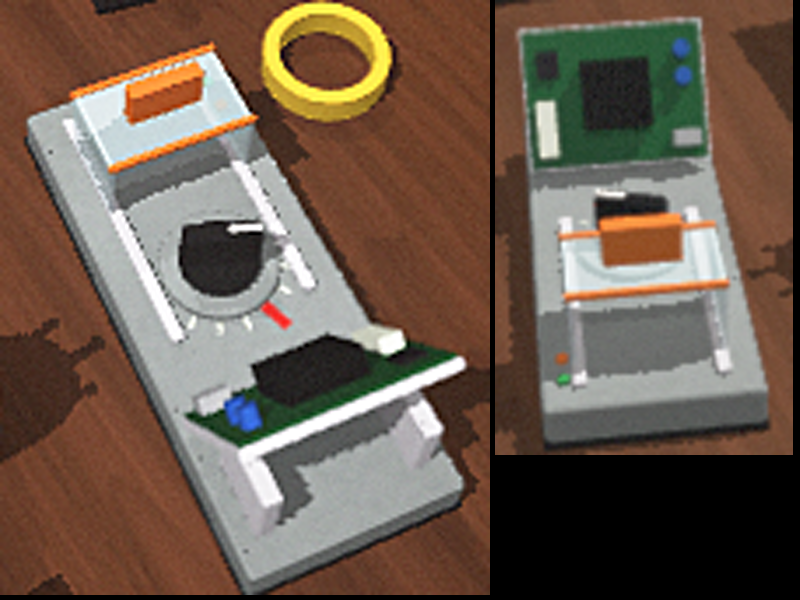

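```bash
python3 - <<'E'
from h import *
np.set_printoptions(precision=4,suppress=True)
S=cam('scene');D=cam('side')
s=lambda x,y:(295+x/3.5,195+y/3.5); d=lambda x,y:(245+(x-495)/3.5,110+y/3.5)
print('scene corners',plane(S,[s(28,118),s(245,575),s(462,487)],.035))
print('side corners',plane(D,[d(543,415),d(768,397)],.035))
print('fin top scene L,R',plane(S,[s(127,90),s(203,65)],.123))
print('fin top side L,R',plane(D,[d(600,218),d(682,213)],.123))
print('guard edges scene',plane(S,[s(72,95),s(212,46),s(112,168),s(257,118)],.093))
print('guard edges side',plane(D,[d(566,297),d(728,283),d(559,237),d(716,224)],.093))
print('pointer scene',plane(S,[s(230,230),s(264,228)],.079),'side',plane(D,[d(597,193),d(625,196)],.079))
print('redmark',plane(S,[s(266,306),s(288,326)],.037))
# colour masks
for n,c in(('scene',S),('side',D)):
    im=cv2.imread(f'pics/{n}0.png');h=cv2.cvtColor(im,cv2.COLOR_BGR2HSV)
    for nm,lo,hi,z in(('yellow',(22,120,120),(35,255,255),.03),('blue',(108,150,80),(125,255,255),.04)):
        m=cv2.inRange(h,lo,hi);k,l,st,ce=cv2.connectedComponentsWithStats(m)
        for i in range(1,k):
            if st[i,4]>60:
                r=cv2.minAreaRect(np.argwhere(l==i)[:,::-1].astype(np.float32))
                print(n,nm,st[i,4],ce[i],plane(c,[ce[i]],z)[0],r)
E
```

```text
scene corners [[ 0.6075 -0.0207  0.035 ]
 [ 0.6663  0.3058  0.035 ]
 [ 0.5322  0.3328  0.035 ]]
side corners [[ 0.4731 -0.009   0.035 ]
 [ 0.6079 -0.0352  0.035 ]]
fin top scene L,R [[0.575  0.0476 0.123 ]
 [0.5249 0.0573 0.123 ]]
fin top side L,R [[0.5299 0.0577 0.123 ]
 [0.5789 0.0476 0.123 ]]
guard edges scene [[0.5941 0.0144 0.093 ]
 [0.4967 0.0307 0.093 ]
 [0.6029 0.074  0.093 ]
 [0.506  0.0922 0.093 ]]
guard edges side [[0.4995 0.0263 0.093 ]
 [0.5963 0.0097 0.093 ]
 [0.5086 0.0862 0.093 ]
 [0.6076 0.0693 0.093 ]]
pointer scene [[0.5621 0.1423 0.079 ]
 [0.544  0.1524 0.079 ]] side [[0.5472 0.1454 0.079 ]
 [0.5644 0.1362 0.079 ]]
redmark [[0.5581 0.1796 0.037 ]
 [0.555  0.1978 0.037 ]]
scene yellow 211 [287.1754 127.7299] [ 0.4614 -0.3477  0.03  ] ((287.3717041015625, 126.92477416992188), (27.28090476989746, 11.759010314941406), 48.8140754699707)
scene yellow 568 [387.6496 212.0317] [0.4066 0.0459 0.03  ] ((388.0, 212.0), (36.0, 32.0), 0.0)
scene blue 220 [325.4727 162.8227] [ 0.4496 -0.1654  0.04  ] ((325.25, 161.75), (15.379603385925293, 24.042211532592773), 76.60750579833984)
[... 2329 characters left out ...]
40.79608154296875, 20.192001342773438), 74.05460357666016)
side blue 195 [186.4359   2.2615] [0.4603 1.9935 0.04  ] ((188.0, 3.0), (6.0, 36.0), 90.0)
side blue 77 [356.9351 138.4026] [0.8103 0.2563 0.04  ] ((356.5, 140.0), (28.0, 3.0), 90.0)
side blue 631 [390.5404 216.6292] [ 0.753  -0.0646  0.04  ] ((391.0, 216.0), (25.31744384765625, 30.57821273803711), 9.462321281433105)
side blue 437 [266.3364 266.9748] [ 0.4641 -0.1207  0.04  ] ((266.22088623046875, 265.3477478027344), (21.666149139404297, 34.208011627197266), 88.15238952636719)
side blue 550 [264.7291 298.8291] [ 0.4449 -0.1908  0.04  ] ((264.6994934082031, 297.3843994140625), (23.73841094970703, 37.29429244995117), 88.21009063720703)
```

The station's yaw is about -0.18 rad, its origin about (0.569, 0.146) and the knob axis about (0.568, 0.141). The pointer is near 0.25 rad and the guard is open. Next I move above the knob for a wrist look.

The rows are not in the units I measure in: shifts go in units of 50 mm and turns go in units of 0.25 rad. I convert before sending: -0.654 m is -13.08, 0.586 m is 11.72, -2.47 rad is -9.88.

Request:
inch_along(
  rows=[
    [2, 0, 0, -0.6, 0.6],
    [11.72, -13.08, 0, -9.88, 0.6],
    [11.72, -13.08, 0, -9.88, 0.6],
    [11.72, -13.08, 0, -9.88, 0.6],
    [11.72, -13.08, 0, -9.88, 0.6],
    [11.72, -13.08, 0, -9.88, 0.6],
    [11.72, -13.08, 0, -9.88, 0.6],
    [11.72, -13.08, 0, -9.88, 0.6],
    [11.72, -13.08, 0, -9.88, 0.6],
    [11.72, -13.08, 0, -9.88, 0.6],
    [11.72, -13.08, 0, -9.88, 0.6],
    [11.72, -13.08, 0, -9.88, 0.6],
    [11.72, -13.08, 0, -9.88, 0.6],
    [11.72, -13.08, 0, -9.88, 0.6],
    [11.72, -13.08, 0, -9.88, 0.6],
    [11.72, -13.08, 0, -9.88, 0.6],
    [11.72, -13.08, 0, -9.88, 0.6],
    [11.72, -13.08, 0, -9.88, 0.6],
    [11.72, -13.08, 0, -9.88, 0.6],
    [11.72, -13.08, 0, -9.88, 0.6],
  ],
  squeeze=20,
)

```text
time: 2.15
position: [0.5686, 0.141, 0.2217]
tool_rot: [-0.677, -3.066, -0.0]
ft_force: [-0.0, -0.7, 0.2]
grip_width: 0.599
grip_force: 0.0
```

```bash
python3 - <<'E'
from h import *
st=ctrl.get_state(); print(st['position'],R.from_rotvec(st['tool_rot']).as_matrix().round(4).tolist(),st['joint_positions'].round(2))
im=ctrl.get_image('wrist'); cv2.imwrite('pics/w1.png',im[:,:,::-1]); np.save('w1.npy',np.r_[st['position'],st['tool_rot']])
E
```

```text
[0.56858244 0.14098247 0.22171897] [[-0.907, 0.4211, -0.0019], [0.4211, 0.907, 0.0007], [0.002, -0.0002, -1.0]] [ 0.46  0.3  -0.9   1.59  0.23  1.37  0.67]
```

View pics/w1.png

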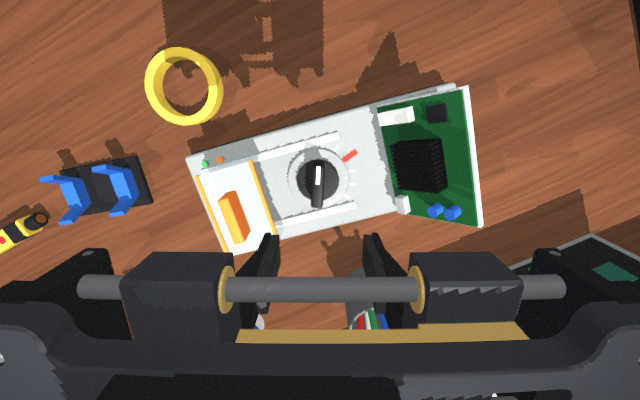

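The wrist view shows the knob at (317,180), its pointer at (318,166..184) and the red mark at (350,156). The guard fin is at (233,218), the heat sink at (418,165) and the cradle at (97,190). The thermometer nose is at (40,218).

```bash
python3 - <<'E'
from h import *
np.set_printoptions(precision=4,suppress=True)
im=cv2.imread('pics/w1.png');a=np.load('w1.npy');W=cam('wrist',dict(position=a[:3],tool_rot=a[3:]))
g=cv2.cvtColor(im,cv2.COLOR_BGR2GRAY);h=cv2.cvtColor(im,cv2.COLOR_BGR2HSV)
def comp(m,seed,r=6):
    k,l,s,c=cv2.connectedComponentsWithStats(m)
    x,y=seed; v=l[y-r:y+r,x-r:x+r]; v=v[v>0]; i=np.bincount(v).argmax(); return np.argwhere(l==i)[:,::-1].astype(np.float32)
p=comp((g>170).astype(np.uint8),(318,175),4); print('ptr',len(p),cv2.minAreaRect(p),p.min(0),p.max(0))
vx=cv2.fitLine(p,2,0,.01,.01).ravel(); q=plane(W,[vx[2:]-8*vx[:2],vx[2:]+8*vx[:2]],.079); d=q[1]-q[0]
print('pointer world',q,np.degrees(np.arctan2(d[1],d[0])))
k=comp((g<90).astype(np.uint8),(316,198),4); print('knob blk',len(k),k.mean(0),k.min(0),k.max(0))
hs=comp((g<70).astype(np.uint8),(418,165)); r=cv2.minAreaRect(hs); print('hs',r,plane(W,[r[0]],.1))
f=comp(cv2.inRange(h,(8,150,150),(20,255,255)),(233,215)); r=cv2.minAreaRect(f);b=cv2.boxPoints(r); print('fin',r,b,plane(W,b,.123))
print('cap corners .035',plane(W,[(187,157),(226,254)],.035))
b=comp(cv2.inRange(h,(45,80,30),(85,255,255)),(458,180)); r=cv2.minAreaRect(b);print('board',r,cv2.boxPoints(r))
S=cam('scene');D=cam('side')
for n,wp,sp,dp in(('hs',(418,165),(295+310/3.5,195+372/3.5),(245+121/3.5,110+94/3.5)),):
    rs=[ray(c,[q]) for c,q in((W,wp),(S,sp),(D,dp))]; rs=[(o,v[0]) for o,v in rs]; P=tri(rs);print(n,P,[proj(c,P) for c in(W,S,D)])
E
```

```text
ptr 94 ((317.7842712402344, 175.02029418945312), (4.844799518585205, 18.31049156188965), 4.085616588592529) [315. 166.] [320. 184.]
pointer world [[0.5621 0.1394 0.079 ]
 [0.5465 0.148  0.079 ]] 151.03106036405438
knob blk 1076 [315.605  178.7481] [297. 159.] [337. 206.]
hs ((428.339111328125, 155.87445068359375), (110.04661560058594, 80.7122573852539), 78.34070587158203) [[0.5788 0.2552 0.1   ]]
fin ((238.06219482421875, 214.53701782226562), (49.282310485839844, 19.168943405151367), 57.339088439941406) [[216.6952 198.9646]
 [232.8332 188.6197]
 [259.4292 230.1095]
 [243.2912 240.4543]] [[0.5256 0.0498 0.123 ]
 [0.5232 0.0693 0.123 ]
 [0.5718 0.0718 0.123 ]
 [0.5749 0.0513 0.123 ]]
cap corners .035 [[ 0.4739  0.0015  0.035 ]
 [ 0.6107 -0.0231  0.035 ]]
board ((427.74542236328125, 163.16506958007812), (137.1859588623047, 86.49134063720703), 82.50414276123047) [[375.9211 100.7999]
 [461.6732  89.5167]
 [479.5698 225.5303]
 [393.8176 236.8135]]
hs [0.5854 0.2454 0.0922] [array([[418.7465, 164.3345]]), array([[382.5036, 301.2397]]), array([[279.063 , 136.8221]])]
```

Request:
inch_along(
  rows=[
    [0, -0.04, 1, 0.28, 0.5],
    [0, -0.04, 2, 0.28, 0.5],
    [0, -0.04, 2.6, 0.28, 0.5],
    [0, -0.04, 3.24, 0.28, 0.5],
    [0, -0.04, 3.24, 0.28, 0.5],
    [0, -0.04, 3.24, 0.28, 0.0],
    [0, -0.04, 3.24, 0.28, 0.0],
    [0, -0.04, 3.24, 0.28, 0.0],
    [0, -0.04, 3.24, 0.28, 0.0],
    [0, -0.04, 3.24, 0.28, 0.0],
    [0, -0.04, 3.24, 0.28, 0.0],
    [0, -0.04, 3.24, 0.28, 0.0],
  ],
  squeeze=15,
)

```text
time: 3.4
position: [0.5683, 0.1366, 0.0616]
tool_rot: [0.79, 3.04, -0.004]
ft_force: [-2.6, -3.3, 6.1]
grip_width: 0.158
grip_force: 15.0
```

In the tool's units: 0.87 rad is 3.48.

Request:
inch_along(
  rows=[
    [0, 0, 0, 0.48, 0],
    [0, 0, 0, 1, 0],
    [0, 0, 0, 1.52, 0],
    [0, 0, 0, 2.04, 0],
    [0, 0, 0, 2.56, 0],
    [0, 0, 0, 3.04, 0],
    [0, 0, 0, 3.48, 0],
    [0, 0, 0, 3.48, 0],
    [0, 0, 0, 3.48, 0],
    [0, 0, 0, 3.48, 0.5],
    [0, 0, 0, 3.48, 0.5],
    [0, 0, 0, 3.48, 0.5],
    [0, 0, 0, 3.48, 0.5],
  ],
)

```text
time: 4.7
position: [0.5683, 0.1382, 0.0605]
tool_rot: [-1.997, -2.425, -0.001]
ft_force: [-0.4, -0.2, 0.2]
grip_width: 0.43
grip_force: 0.0
```

Request:
inch_along(
  rows=[
    [0, 0, -1, 0, 0.5],
    [0, 0, -2, 0, 0.5],
    [0, 0, -3, 0, 0.5],
    [0, 0, -3.2, 0, 0.5],
    [0, 0, -3.2, 0, 0.5],
  ],
)

```text
time: 5.2
position: [0.5696, 0.1385, 0.2229]
tool_rot: [1.995, 2.423, 0.006]
ft_force: [-0.4, 0.1, -0.3]
grip_width: 0.501
grip_force: 0.0
```

```bash
python3 - <<'E'
from h import *
st=ctrl.get_state(); print(R.from_rotvec(st['tool_rot']).as_matrix().round(4).tolist())
im=ctrl.get_image('wrist'); cv2.imwrite('pics/w2.png',im[:,:,::-1]); np.save('w2.npy',np.r_[st['position'],st['tool_rot']])
E
```

```text
[[-0.192, 0.9814, 0.0048], [0.9814, 0.192, 0.0006], [-0.0004, 0.0049, -1.0]]
```

View pics/w2.png

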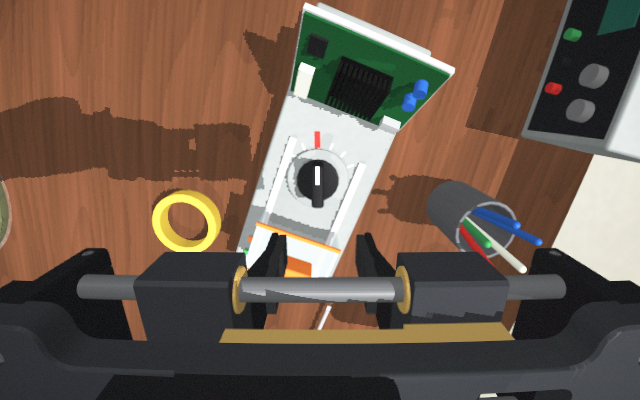

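The pointer at (318,176) points straight at the red mark at (317,140), so the knob is set. Next, the guard fin.

Request:
inch_along(
  rows=[
    [-0.8, -0.36, 0, -0.6, 0.5],
    [-1.72, -0.72, 0, -1.2, 0.5],
    [-1.72, -0.72, 0, -1.8, 0.5],
    [-1.72, -0.72, 0, -2.4, 0.5],
    [-1.72, -0.72, 0, -3, 0.5],
    [-1.72, -0.72, 0, -3.6, 0.5],
    [-1.72, -0.72, 0, -4.2, 0.5],
    [-1.72, -0.72, 0, -4.8, 0.5],
    [-1.72, -0.72, 1, -4.8, 0.5],
    [-1.72, -0.72, 2, -4.8, 0.5],
    [-1.72, -0.72, 2.48, -4.8, 0.5],
    [-1.72, -0.72, 2.48, -4.8, 0.5],
    [-1.72, -0.72, 2.48, -4.8, 0],
    [-1.72, -0.72, 2.48, -4.8, 0],
    [-1.72, -0.72, 2.48, -4.8, 0],
    [-1.72, -0.72, 2.48, -4.8, 0],
    [-1.72, -0.72, 2.48, -4.8, 0],
    [-1.72, -0.72, 2.48, -4.8, 0],
  ],
  squeeze=15,
)

```text
time: 7.05
position: [0.549, 0.0469, 0.0961]
tool_rot: [-0.278, -3.129, -0.0]
ft_force: [-0.4, 1.6, -3.1]
grip_width: 0.136
grip_force: 15.0
```

In the tool's units: 0.096 m is 1.92, 0.02 m is 0.4.

Request:
inch_along(
  rows=[
    [0, 0.4, 0, 0, 0],
    [0, 0.8, 0, 0, 0],
    [0, 1.2, 0, 0, 0],
    [0, 1.5, 0, 0, 0],
    [0, 1.7, 0, 0, 0],
    [0, 1.82, 0, 0, 0],
    [0, 1.92, 0, 0, 0],
    [0, 1.92, 0, 0, 0],
    [0, 1.92, 0, 0, 0],
  ],
)

```text
time: 7.95
position: [0.5647, 0.1379, 0.096]
tool_rot: [-0.281, -3.125, 0.008]
ft_force: [-7.0, -4.6, 3.6]
grip_width: 0.135
grip_force: 15.0
```

Request:
inch_along(
  rows=[
    [0, 0.04, 0, 0, 0],
    [0, 0.08, 0, 0, 0],
    [0, 0.12, 0, 0, 0],
    [0, 0.12, 0, 0, 0],
  ],
)

```text
time: 8.35
position: [0.5648, 0.138, 0.0959]
tool_rot: [-0.287, -3.121, 0.022]
ft_force: [-12.4, -14.9, 10.7]
grip_width: 0.138
grip_force: 14.9
```

In the tool's units: -0.15 m is -3, -0.1 m is -2.

Request:
inch_along(
  rows=[
    [0, 0.02, 0, 0, 0.4],
    [0, 0.02, 0, 0, 0.4],
    [0, 0.02, 0, 0, 0.4],
    [0, 0.02, -1, 0, 0.4],
    [0, 0.02, -2, 0, 0.4],
    [0, 0.02, -3, 0, 0.4],
    [0, 0.02, -3, 0, 0.4],
  ],
)

```text
time: 9.05
position: [0.5724, 0.1499, 0.2551]
tool_rot: [0.279, 3.114, 0.007]
ft_force: [0.1, 0.3, 0.0]
grip_width: 0.403
grip_force: 0.0
```

```bash
python3 - <<'E'
from h import *
S=cam('scene');D=cam('side')
print(plane(S,[(281,117),(307,151)],.015),plane(D,[(283,342)],.015))
st=ctrl.get_state();print(st['position'],R.from_rotvec(st['tool_rot']).as_matrix().round(3).tolist(),st['joint_positions'].round(2))
E
```

```text
[[ 0.44577574 -0.41324358  0.015     ]
 [ 0.45517318 -0.25026553  0.015     ]] [[ 0.45672578 -0.26694327  0.015     ]]
[0.57241914 0.14986315 0.25510587] [[-0.984, 0.177, 0.016], [0.178, 0.984, 0.003], [-0.015, 0.006, -1.0]] [ 0.39  0.26 -0.82  1.55  0.19  1.41  0.95]
```

In the tool's units: -0.553 m is -11.06, 0.024 m is 0.48, 1.45 rad is 5.8.

Request:
inch_along(
  rows=[
    [0.48, -11.06, 0, 5.8, 0.6],
    [0.48, -11.06, 0, 5.8, 0.6],
    [0.48, -11.06, 0, 5.8, 0.6],
    [0.48, -11.06, 0, 5.8, 0.6],
    [0.48, -11.06, 0, 5.8, 0.6],
    [0.48, -11.06, 0, 5.8, 0.6],
    [0.48, -11.06, 0, 5.8, 0.6],
    [0.48, -11.06, 0, 5.8, 0.6],
    [0.48, -11.06, 0, 5.8, 0.6],
    [0.48, -11.06, 0, 5.8, 0.6],
    [0.48, -11.06, 0, 5.8, 0.6],
    [0.48, -11.06, 0, 5.8, 0.6],
    [0.48, -11.06, 0, 5.8, 0.6],
    [0.48, -11.06, 0, 5.8, 0.6],
  ],
)

```text
time: 10.45
position: [0.4474, -0.3909, 0.2466]
tool_rot: [2.282, 2.159, 0.002]
ft_force: [-0.3, 0.2, -0.5]
grip_width: 0.597
grip_force: 0.0
```

```bash
python3 - <<'E'
from h import *
st=ctrl.get_state(); print(st['position'],R.from_rotvec(st['tool_rot']).as_matrix().round(4).tolist(),st['joint_positions'].round(2))
im=ctrl.get_image('wrist'); cv2.imwrite('pics/w3.png',im[:,:,::-1]); np.save('w3.npy',np.r_[st['position'],st['tool_rot']])
im=ctrl.get_image('scene'); cv2.imwrite('pics/s3.png',im[:,:,::-1])
E
```

```text
[ 0.44736836 -0.39088543  0.24656773] [[0.0552, 0.9985, 0.0012], [0.9985, -0.0552, 0.0003], [0.0004, 0.0012, -1.0]] [ 0.96  0.21 -0.33  1.55  0.07  1.39  0.57]
```

View pics/w3.png

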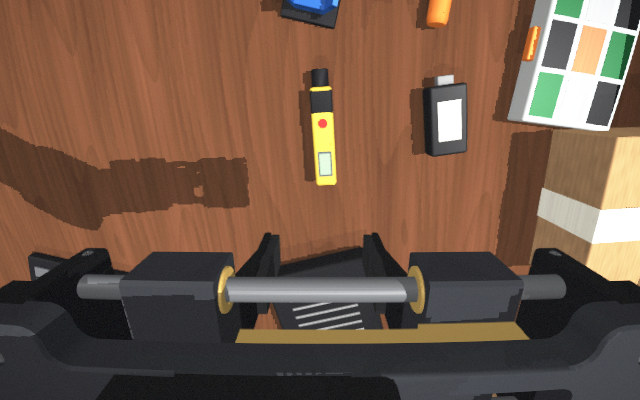

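The thermometer lies with its tail end at (327,185) and its nose tip at (319,69). The adapter is off to the right at (446,120).

```bash
python3 - <<'E'
from h import *
np.set_printoptions(precision=4,suppress=True)
im=cv2.imread('pics/w3.png');a=np.load('w3.npy');W=cam('wrist',dict(position=a[:3],tool_rot=a[3:]))
print('tail corners',plane(W,[(316.5,185.5),(336.5,184)],.030),'band',plane(W,[(310,91),(331,89)],.03),'nose',plane(W,[(319.5,69)],.02))
R_=R.from_rotvec(a[3:]).as_matrix()
# cradle from scene/side blue + side dark base corners
b=cv2.imread('pics/side0.png');h=cv2.cvtColor(b,cv2.COLOR_BGR2HSV)
A=cv2.resize(b[235:325,235:300],None,fx=5,fy=5,interpolation=cv2.INTER_CUBIC)
s=cv2.imread('pics/s3.png');B=cv2.resize(s[145:205,300:360],None,fx=7,fy=7,interpolation=cv2.INTER_CUBIC)
o=np.zeros((450,750,3),np.uint8);o[:450,:325]=A;o[:420,330:750]=B;cv2.imwrite('pics/crop3.png',o)
E
```

```text
tail corners [[ 0.4408 -0.4083  0.03  ]
 [ 0.4684 -0.4077  0.03  ]] band [[ 0.44   -0.2856  0.03  ]
 [ 0.4663 -0.2847  0.03  ]] nose [[ 0.4533 -0.2594  0.02  ]]
```

View pics/crop3.png

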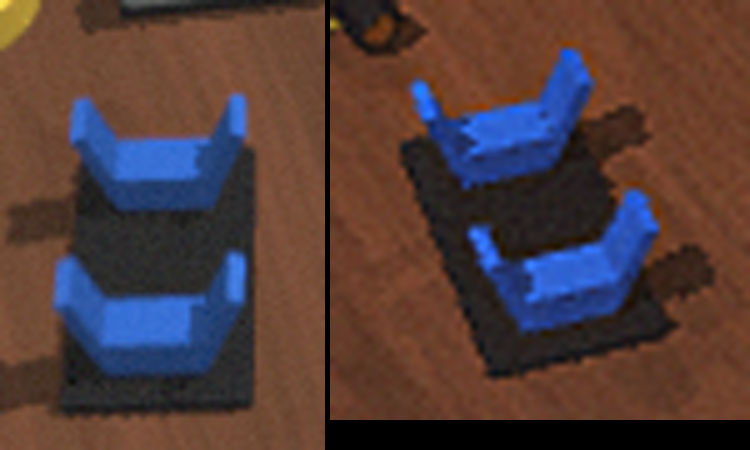

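In the tool's units: 0.241 m is 4.82, 0.23 m is 4.6, -0.06 rad is -0.24.

Request:
inch_along(
  rows=[
    [-0.08, 0.14, 1, -0.24, 0.6],
    [-0.08, 0.14, 2, -0.24, 0.6],
    [-0.08, 0.14, 3, -0.24, 0.6],
    [-0.08, 0.14, 4, -0.24, 0.6],
    [-0.08, 0.14, 4.6, -0.24, 0.6],
    [-0.08, 0.14, 4.82, -0.24, 0.6],
    [-0.08, 0.14, 4.82, -0.24, 0.6],
    [-0.08, 0.14, 4.82, -0.24, 0],
    [-0.08, 0.14, 4.82, -0.24, 0],
    [-0.08, 0.14, 4.82, -0.24, 0],
    [-0.08, 0.14, 4.82, -0.24, 0],
    [-0.08, 0.14, 4.82, -0.24, 0],
    [-0.08, 0.14, 4.82, -0.24, 0],
  ],
  squeeze=3,
)

```text
time: 11.85
position: [0.4536, -0.3972, 0.0067]
tool_rot: [2.217, 2.223, -0.0]
ft_force: [0.4, -0.7, 5.0]
grip_width: 0.322
grip_force: 3.0
```

```bash
python3 - <<'E'
from h import *
S=cam('scene');D=cam('side')
d=lambda x,y:(235+x/5,235+y/5); s=lambda x,y:(300+(x-330)/7,145+y/7)
print(plane(D,[d(64,403),d(252,402),d(256,150)],.008)); print(plane(S,[s(403,147),s(488,370),s(670,325),s(575,120)],.008))
E
```

```text
[[ 0.41074752 -0.19386243  0.008     ]
 [ 0.47512369 -0.21355334  0.008     ]
 [ 0.50741985 -0.10056464  0.008     ]]
[[ 0.47382351 -0.20261389  0.008     ]
 [ 0.50636046 -0.09171568  0.008     ]
 [ 0.43807719 -0.07311962  0.008     ]
 [ 0.40962218 -0.17832717  0.008     ]]
```

Gripped at 28 mm width. Now I tilt it by raising the tail with a 3 N grip while the nose stays on the desk.

In the tool's units: -0.069 m is -1.38, -0.064 m is -1.28.

Request:
inch_along(
  rows=[
    [0.02, 0, -0.14, 0, 0],
    [0.06, 0, -0.26, 0, 0],
    [0.1, 0, -0.38, 0, 0],
    [0.16, 0, -0.52, 0, 0],
    [0.22, 0, -0.68, 0, 0],
    [0.3, 0, -0.82, 0, 0],
    [0.4, 0, -0.98, 0, 0],
    [0.5, 0, -1.14, 0, 0],
    [0.6, 0, -1.28, 0, 0],
    [0.68, 0, -1.38, 0, 0],
    [0.68, 0, -1.38, 0, 0],
  ],
)

```text
time: 12.95
position: [0.4536, -0.3619, 0.0756]
tool_rot: [2.216, 2.225, 0.001]
ft_force: [0.2, -0.1, 0.3]
grip_width: 0.323
grip_force: 3.0
```

```bash
python3 - <<'E'
from h import *
st=ctrl.get_state()
im=ctrl.get_image('side'); cv2.imwrite('pics/d4.png',im[:,:,::-1])
w=ctrl.get_image('wrist');s=ctrl.get_image('scene')
o=np.zeros((600,800,3),np.uint8)
o[:300,:400]=cv2.resize(im[250:400,200:400],(400,300));o[300:,:400]=cv2.resize(s[75:225,200:400],(400,300));o[:400,400:]=cv2.resize(w[0:200,220:420],(400,400))
cv2.imwrite('pics/m4.png',o[:,:,::-1]);cv2.imwrite('pics/s4.png',s[:,:,::-1]);cv2.imwrite('pics/w4.png',w[:,:,::-1]);np.save('w4.npy',np.r_[st['position'],st['tool_rot']])
E
```

```text
(no output)
```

View pics/m4.png

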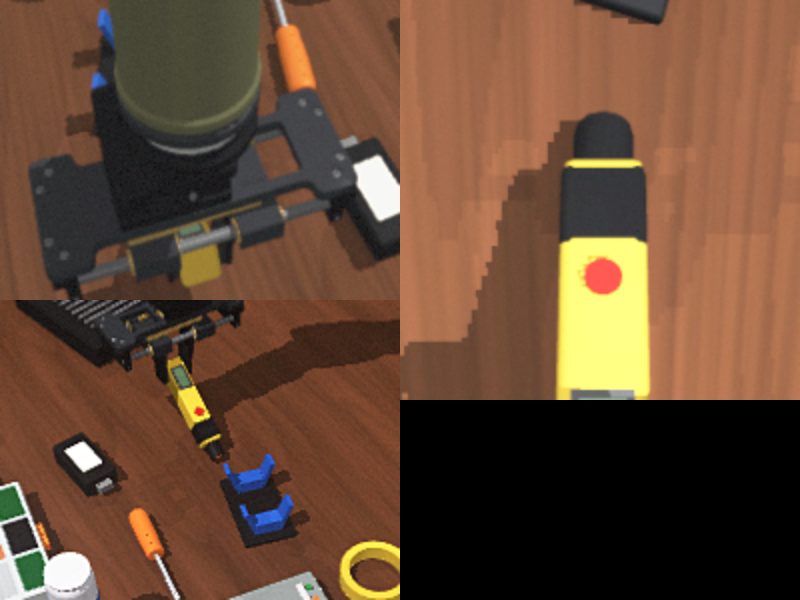

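```bash
python3 - <<'E'
from h import *
from scipy.optimize import brentq
a=np.load('w4.npy');W=cam('wrist',dict(position=a[:3],tool_rot=a[3:]))
G=a[:3]+[0,0,.019]
def pt(l,h,t): return G+np.array([0,l*np.cos(t)+h*np.sin(t),-l*np.sin(t)+h*np.cos(t)])
for nm,px,l,h in(('band',(321.5,81),.1162,.0043),('bodyfront?',(321.5,119),.0862,.0043),('nosetip',(322,56.5),.1382,-.0107)):
    for t in (0,10,20,25,30,35,40): print(nm,px[1],t,proj(W,pt(l,h,np.radians(t)))[0].round(1))
S=cam('scene')
for t in(0,20,25,30,35,40): print('scene nose',t,proj(S,pt(.1382,-.0107,np.radians(t)))[0].round(1))
E
```

```text
band 81 0 [321.3  33.5]
band 81 10 [321.2  45.5]
band 81 20 [321.1  61. ]
band 81 25 [321.1  69.6]
band 81 30 [321.   78.6]
band 81 35 [321.   87.9]
band 81 40 [320.9  97.3]
bodyfront? 119 0 [321.  104.5]
bodyfront? 119 10 [321.  105.9]
bodyfront? 119 20 [320.9 111.8]
bodyfront? 119 25 [320.9 116. ]
bodyfront? 119 30 [320.9 120.9]
bodyfront? 119 35 [320.8 126.4]
bodyfront? 119 40 [320.8 132.3]
nosetip 56.5 0 [321.5  -9.7]
nosetip 56.5 10 [321.3  15. ]
nosetip 56.5 20 [321.2  40. ]
nosetip 56.5 25 [321.1  52.4]
nosetip 56.5 30 [321.   64.7]
nosetip 56.5 35 [321.   76.8]
nosetip 56.5 40 [320.9  88.8]
scene nose 0 [312.2 138.3]
scene nose 20 [310.1 148.2]
scene nose 25 [309.1 149.8]
scene nose 30 [308.  151.1]
scene nose 35 [306.7 151.9]
scene nose 40 [305.2 152.5]
```

```bash
python3 - <<'E'
from h import *
np.set_printoptions(precision=4,suppress=True)
S=cam('scene');D=cam('side')
v=[]
for f,px in(('w1',(418,165)),('w2',(360,88))):
    a=np.load(f+'.npy');W=cam('wrist',dict(position=a[:3],tool_rot=a[3:])); v.append(plane(W,[px],.1003)[0])
v+= [plane(S,[(295+310/3.5,195+372/3.5)],.1003)[0],plane(D,[(245+121/3.5,110+94/3.5)],.1003)[0]]
print(np.array(v)); 
ys=np.array([.179,.984,0]);xs=np.array([.984,-.179,0]);O=np.array([.569,.1455,0])
print([( (p-O)@xs,(p-O)@ys) for p in v])
E
```

```text
[[0.5831 0.2429 0.1003]
 [0.5868 0.2463 0.1003]
 [0.5868 0.2491 0.1003]
 [0.5836 0.2317 0.1003]]
[(np.float64(-0.0035715804112162832), np.float64(0.09836759509064703)), (np.float64(-0.0004986216535818682), np.float64(0.10237304696086266)), (np.float64(-0.0010167490922282356), np.float64(0.10516480819849428)), (np.float64(-0.0010778982095981354), np.float64(0.08741162531799349))]
```

The rows are not in the units I measure in: shifts go in units of 50 mm and turns go in units of 0.25 rad. I convert before sending: -0.14 m is -2.8, -0.11 m is -2.2.

Request:
inch_along(
  rows=[
    [0, 0, -0.02, 0, 0],
    [0, 0, -0.02, 0, 0],
    [0, 0, -0.02, 0, 0],
    [0, 0, -0.02, 0, 0],
    [0, 0, -0.6, 0, 0],
    [0, 0, -1.4, 0, 0],
    [0, 0, -2.2, 0, 0],
    [0, 0, -2.8, 0, 0],
    [0, 0, -2.8, 0, 0],
  ],
  squeeze=45,
)

```text
time: 14.0
position: [0.4554, -0.3642, 0.2199]
tool_rot: [2.211, 2.218, 0.001]
ft_force: [-0.2, -0.2, -1.1]
grip_width: 0.32
grip_force: 45.0
```

```bash
python3 - <<'E'
from h import *
st=ctrl.get_state();print(st['joint_positions'].round(2))
w=ctrl.get_image('wrist');cv2.imwrite('pics/w5.png',w[:,:,::-1])
E
```

```text
[ 0.94  0.19 -0.35  1.63  0.07  1.33  0.58]
```

View pics/w5.png

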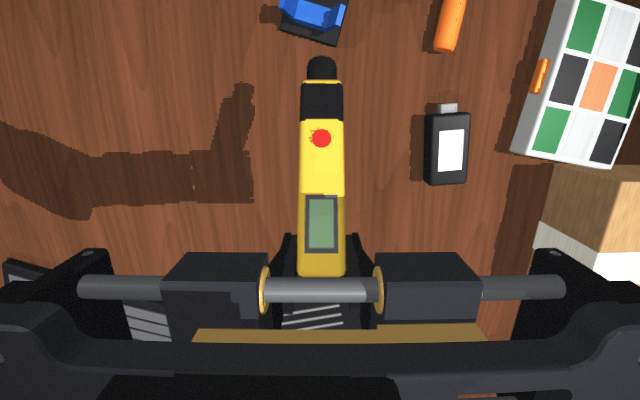

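Tilt is about 31° and the grip holds firmly, with the band still at y=81. Now to aim.

In the tool's units: 0.0975 m is 1.95, 0.007 m is 0.14, 0.18 rad is 0.72.

Request:
inch_along(
  rows=[
    [0.6, 0.14, 0, 0.08, 0],
    [1.4, 0.34, 0, 0.16, 0],
    [2.2, 0.52, 0, 0.24, 0],
    [3, 0.7, 0, 0.32, 0],
    [3.8, 0.9, 0, 0.4, 0],
    [4.6, 1.1, 0, 0.48, 0],
    [5.4, 1.3, 0, 0.56, 0],
    [6.2, 1.46, 0.04, 0.64, 0],
    [7, 1.64, 0.1, 0.68, 0],
    [7.6, 1.8, 0.14, 0.72, 0],
    [8, 1.9, 0.14, 0.72, 0],
    [8.2, 1.94, 0.14, 0.72, 0],
    [8.26, 1.95, 0.14, 0.72, 0],
    [8.26, 1.95, 0.14, 0.72, 0],
    [8.26, 1.95, 0.14, 0.72, 0],
    [8.26, 1.95, 0.14, 0.72, 0],
    [8.26, 1.95, 0.14, 0.72, 0],
  ],
)

```text
time: 15.75
position: [0.5491, 0.0497, 0.2076]
tool_rot: [2.41, 2.014, -0.0]
ft_force: [0.4, 0.3, -2.3]
grip_width: 0.319
grip_force: 45.0
```

```bash
python3 - <<'E'
from h import *
np.set_printoptions(precision=4,suppress=True)
st=ctrl.get_state();print(R.from_rotvec(st['tool_rot']).as_matrix().round(3).tolist(),st['joint_positions'].round(2))
a=np.r_[st['position'],st['tool_rot']];w=ctrl.get_image('wrist');cv2.imwrite('pics/w6.png',w[:,:,::-1]);np.save('w6.npy',a)
s=ctrl.get_image('side');cv2.imwrite('pics/d6.png',s[:,:,::-1]);c=ctrl.get_image('scene');cv2.imwrite('pics/s6.png',c[:,:,::-1])
# red dot, heat-sink in wrist
h=cv2.cvtColor(w,cv2.COLOR_RGB2HSV)
for nm,im in(('w',w),('side',s),('scene',c)):
    h=cv2.cvtColor(im,cv2.COLOR_RGB2HSV);m=cv2.inRange(h,(0,170,120),(6,255,255))
    k,l,t,ce=cv2.connectedComponentsWithStats(m);print(nm,[(ce[i].round(1),t[i,4]) for i in range(1,k) if t[i,4]>15])
o=np.zeros((600,800,3),np.uint8);o[:300,:480]=cv2.resize(w[:250,120:520],(480,300));o[300:600,:400]=cv2.resize(c[190:340,260:460],(400,300));o[300:600,400:]=cv2.resize(s[60:210,180:380],(400,300))
cv2.imwrite('pics/m6.png',o[:,:,::-1])
E
```

```text
[[0.178, 0.984, 0.0], [0.984, -0.178, -0.0], [-0.0, 0.0, -1.0]] [ 0.46  0.17 -0.67  1.7   0.11  1.31 -0.4 ]
w [(array([304.4,  57.3]), np.int32(68)), (array([536.6, 100.9]), np.int32(552)), (array([321.2, 137.8]), np.int32(256))]
side [(array([362.8, 145. ]), np.int32(31))]
scene [(array([273.7, 291.8]), np.int32(125)), (array([373.5, 284.7]), np.int32(20))]
```

View pics/m6.png

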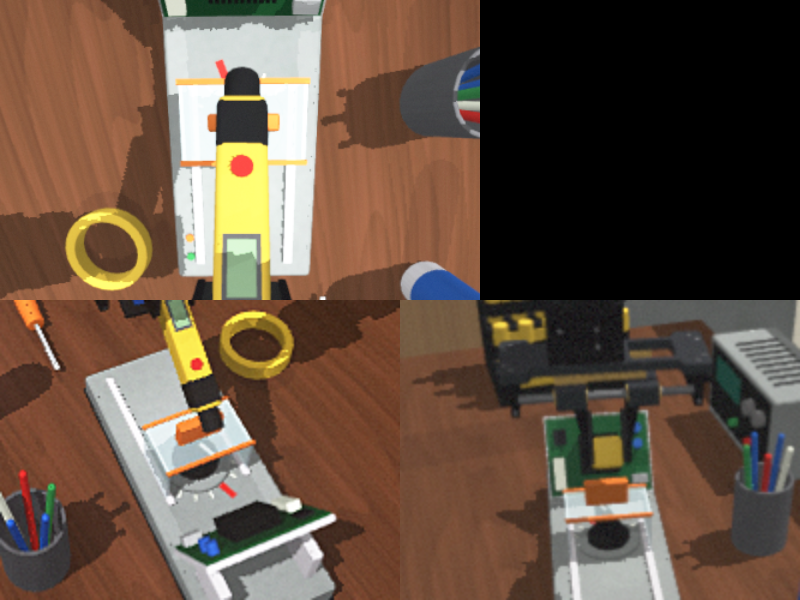

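The thermometer lies on the station's centreline, with the nose about 100 mm short of the heat sink and the guard over the knob. I'll raise it 5 mm and hold.

In the tool's units: -0.006 m is -0.12, -0.003 m is -0.06.

Request:
inch_along(
  rows=[
    [0, 0.02, -0.06, 0, 0],
    [0, 0.04, -0.12, 0, 0],
    [0, 0.04, -0.12, 0, 0],
    [0, 0.04, -0.12, 0, 0],
    [0, 0.04, -0.12, 0, 0],
    [0, 0.04, -0.12, 0, 0],
    [0, 0.04, -0.12, 0, 0],
    [0, 0.04, -0.12, 0, 0],
    [0, 0.04, -0.12, 0, 0],
    [0, 0.04, -0.12, 0, 0],
    [0, 0.04, -0.12, 0, 0],
    [0, 0.04, -0.12, 0, 0],
    [0, 0.04, -0.12, 0, 0],
    [0, 0.04, -0.12, 0, 0],
    [0, 0.04, -0.12, 0, 0],
    [0, 0.04, -0.12, 0, 0],
    [0, 0.04, -0.12, 0, 0],
    [0, 0.04, -0.12, 0, 0],
  ],
)

```text
time: 17.7
position: [0.5511, 0.0504, 0.2135]
tool_rot: [2.409, 2.016, -0.0]
ft_force: [-0.2, -0.4, -2.0]
grip_width: 0.316
grip_force: 45.0
```

Request:
inch_along(
  rows=[
    [-0.6, -0.04, 0, -0.08, 0],
    [-1.4, -0.08, 0, -0.16, 0],
    [-2.2, -0.12, 0, -0.24, 0],
    [-3, -0.16, 0, -0.32, 0],
    [-3.8, -0.2, 0, -0.4, 0],
    [-4.6, -0.24, 0, -0.48, 0],
    [-5.4, -0.28, 0, -0.56, 0],
    [-6.2, -0.32, 0, -0.64, 0],
    [-7, -0.36, 0, -0.72, 0],
    [-7.8, -0.4, 0, -0.72, 0],
    [-8.3, -0.4, 0, -0.72, 0],
    [-8.5, -0.4, 0.6, -0.72, 0],
    [-8.5, -0.4, 1.4, -0.72, 0],
    [-8.5, -0.4, 2, -0.72, 0],
    [-8.5, -0.4, 2.4, -0.72, 0],
    [-8.5, -0.4, 2.6, -0.72, 0],
    [-8.5, -0.4, 2.68, -0.72, 0],
    [-8.5, -0.4, 2.68, -0.72, 0],
  ],
)

```text
time: 19.5
position: [0.4569, -0.3646, 0.0799]
tool_rot: [2.218, 2.225, 0.0]
ft_force: [0.3, 0.3, -0.3]
grip_width: 0.316
grip_force: 45.0
```

Request:
inch_along(
  rows=[
    [0, 0, 0.06, 0, 0],
    [0, 0, 0.08, 0, 0],
    [0, 0, 0.08, 0, 0],
    [-0.08, 0, 0.18, 0, 0],
    [-0.18, 0, 0.32, 0, 0],
    [-0.28, 0, 0.48, 0, 0],
    [-0.38, 0, 0.64, 0, 0],
    [-0.46, 0, 0.78, 0, 0],
    [-0.52, 0, 0.94, 0, 0],
    [-0.58, 0, 1.08, 0, 0],
    [-0.62, 0, 1.2, 0, 0],
    [-0.66, 0, 1.32, 0, 0],
    [-0.68, 0, 1.42, 0, 0],
    [-0.68, 0, 1.46, 0, 0],
    [-0.68, 0, 1.46, 0, 0],
  ],
  squeeze=4,
)

```text
time: 21.0
position: [0.4566, -0.3989, 0.0067]
tool_rot: [2.218, 2.225, -0.001]
ft_force: [-0.5, 0.5, 0.1]
grip_width: 0.326
grip_force: 4.0
```

```bash
python3 - <<'E'
from h import *
st=ctrl.get_state();a=np.r_[st['position'],st['tool_rot']];W=cam('wrist',st)
w=ctrl.get_image('wrist');cv2.imwrite('pics/w7.png',w[:,:,::-1]);np.save('w7.npy',a)
h=cv2.cvtColor(w,cv2.COLOR_RGB2HSV);m=cv2.inRange(h,(22,120,120),(35,255,255));p=np.argwhere(m[:200,280:370]>0)[:,::-1]+[280,0]
print('yellow',p.min(0),p.max(0))
G=a[:3]+[0,0,.019]
for t in(0,5,10): 
    t=np.radians(t);print(proj(W,G+np.array([0,.1162*np.cos(t)+.0043*np.sin(t),-.1162*np.sin(t)+.0043*np.cos(t)])))
g=cv2.cvtColor(w,cv2.COLOR_RGB2GRAY);print(g[20:60,321])
E
```

```text
yellow [290  34] [351 199]
[[321.02505011  33.45878602]]
[[321.02896743  38.87313088]]
[[321.02610103  45.44586268]]
[ 77  82  80  79  81  80  82  81  83  79  74  72  65  51 171 233 238 239
 239 239 240 241 241 241  64  69  73  74  76  76  77  77  74  74  73  72
  74  74  77  77]
```

Level again, with the band's top edge at y=34. I'll tighten, lift, and look at the cradle from the side.

In the tool's units: -0.15 m is -3, -0.09 m is -1.8, 0.2 rad is 0.8.

Request:
inch_along(
  rows=[
    [0, 0, 0, 0, 0],
    [0, 0, 0, 0, 0],
    [0, 0, 0, 0, 0],
    [0, 0, -0.4, 0, 0],
    [0, 0, -1, 0, 0],
    [0.4, 0.4, -1.8, 0.2, 0],
    [1.2, 0.8, -2.4, 0.48, 0],
    [2, 1.2, -3, 0.8, 0],
    [2.6, 1.6, -3, 1.12, 0],
    [2.98, 1.9, -3, 1.12, 0],
    [2.98, 1.9, -3, 1.12, 0],
    [2.98, 1.9, -3, 1.12, 0],
  ],
  squeeze=45,
)

```text
time: 22.25
position: [0.5512, -0.2486, 0.1561]
tool_rot: [-2.505, -1.896, 0.001]
ft_force: [-0.9, 0.1, -1.0]
grip_width: 0.32
grip_force: 45.0
```

```bash
cat > cr.py <<'E'
from h import *
import sys
np.set_printoptions(precision=4,suppress=True)
st=ctrl.get_state();W=cam('wrist',st);w=ctrl.get_image('wrist');cv2.imwrite(f'pics/{sys.argv[1]}.png',w[:,:,::-1])
Rt=R.from_rotvec(st['tool_rot']).as_matrix();print('pos',st['position'],'R',Rt[:2,:2].ravel())
h=cv2.cvtColor(w,cv2.COLOR_RGB2HSV);m=cv2.inRange(h,(106,140,60),(126,255,255))
k,l,s,c=cv2.connectedComponentsWithStats(m)
print([(c[i].round(1),s[i]) for i in range(1,k) if s[i,4]>60])
E
cat > cr2.py <<'E'
from cr import *
keep=[i for i in range(1,k) if s[i,4]>60 and np.linalg.norm(plane(W,[c[i]],.04)[0,:2]-[.458,-.14])<.08]
P=np.argwhere(np.isin(l,keep))[:,::-1]
q=plane(W,P,.05)[:,:2].astype(np.float32);r=cv2.minAreaRect(q);print('cheek-top rect',r)
for i in keep:
    qi=plane(W,np.argwhere(l==i)[:,::-1],.05)[:,:2].astype(np.float32);print(cv2.minAreaRect(qi))
E
python3 cr2.py w8
```

```text
pos [ 0.5512 -0.2486  0.1561] R [ 0.2718  0.9624  0.9624 -0.2718]
[(array([187.2,  77.2]), array([ 149,   62,   75,   29, 1778], dtype=int32)), (array([197.4, 156.4]), array([ 162,  144,   70,   27, 1481], dtype=int32))]
cheek-top rect ((0.4571094214916229, -0.14364378154277802), (0.09600914269685745, 0.06659579277038574), 74.415771484375)
((0.46691498160362244, -0.10850498825311661), (0.022898230701684952, 0.06664340198040009), 74.57194519042969)
((0.44764623045921326, -0.1776682734489441), (0.024918153882026672, 0.0664757639169693), 74.0003433227539)
```

In the tool's units: 0.056 m is 1.12, 0.05 m is 1.

Request:
inch_along(
  rows=[
    [0.08, -0.8, 0, 0, 0],
    [0.14, -1.6, 0, 0, 0],
    [0.18, -2.1, 0.2, 0, 0],
    [0.18, -2.38, 0.6, 0, 0],
    [0.18, -2.38, 1, 0, 0],
    [0.18, -2.38, 1.12, 0, 0],
    [0.18, -2.38, 1.12, 0, 0],
    [0.18, -2.38, 1.12, 0, 0],
  ],
)

```text
time: 23.1
position: [0.4398, -0.2088, 0.1012]
tool_rot: [2.507, 1.892, 0.001]
ft_force: [-0.1, 0.1, -0.4]
grip_width: 0.322
grip_force: 45.0
```

```bash
python3 cr2.py w9
```

```text
pos [ 0.4398 -0.2088  0.1012] R [ 0.2744  0.9616  0.9616 -0.2744]
[(array([354.9,  77.1]), array([351,  61,  11,  32, 216], dtype=int32)), (array([280.5,  77.8]), array([271,  62,  20,  32, 594], dtype=int32)), (array([284.7, 179.5]), array([276, 163,  18,  32, 444], dtype=int32)), (array([352.4, 178.9]), array([349, 165,  12,  30, 203], dtype=int32))]
cheek-top rect ((0.4562026858329773, -0.143018901348114), (0.09567251801490784, 0.06425433605909348), 74.5892333984375)
((0.49264001846313477, -0.1140187457203865), (0.02034500241279602, 0.007069161161780357), 75.71310424804688)
((0.4417440593242645, -0.10016714036464691), (0.020362719893455505, 0.013340834528207779), 72.45153045654297)
((0.42207056283950806, -0.1700447052717209), (0.024452470242977142, 0.012799486517906189), 74.67102813720703)
((0.47202250361442566, -0.1850224882364273), (0.022234873846173286, 0.008571782149374485), 65.24495697021484)
```

Request:
inch_along(
  rows=[
    [0.04, -0.04, 0.3, 0, 0],
    [0.04, -0.04, 0.6, 0, 0],
    [0.04, -0.04, 0.86, 0, 0],
    [0.04, -0.04, 1.06, 0, 0],
    [0.04, -0.04, 1.2, 0, 0],
    [0.04, -0.04, 1.28, 0, 0],
    [0.04, -0.04, 1.32, 0, 0],
    [0.04, -0.04, 1.32, 0, 0],
  ],
)

```text
time: 23.95
position: [0.438, -0.2055, 0.0346]
tool_rot: [2.507, 1.893, 0.0]
ft_force: [0.0, -0.1, -1.5]
grip_width: 0.319
grip_force: 45.0
```

Request:
inch_along(
  rows=[
    [0, 0, 0.02, 0, 0],
    [0, 0, 0.04, 0, 0],
    [0, 0, 0.06, 0, 0],
    [0, 0, 0.06, 0, 0],
    [0, 0, 0.06, 0, 0],
  ],
  squeeze=3,
)

```text
time: 24.45
position: [0.4381, -0.206, 0.0321]
tool_rot: [2.506, 1.893, -0.0]
ft_force: [-1.6, -1.3, 4.8]
grip_width: 0.321
grip_force: 3.0
```

Contact with the saddles (+4.8 N). I'll release, retreat and check.

Request:
inch_along(
  rows=[
    [0, 0, 0, 0, 0.4],
    [0, 0, 0, 0, 0.5],
    [0, 0, 0, 0, 0.5],
    [0, 0, 0, 0, 0.5],
    [0, 0, -0.4, 0, 0.5],
    [0, 0, -1, 0, 0.5],
    [0, 0, -2, 0, 0.5],
    [0, 0, -2.8, 0, 0.5],
    [-0.4, 0, -3.2, 0, 0.5],
    [-0.4, 0, -3.2, 0, 0.5],
  ],
)

```text
time: 25.45
position: [0.4336, -0.228, 0.195]
tool_rot: [2.504, 1.885, 0.002]
ft_force: [0.0, -0.2, 0.4]
grip_width: 0.5
grip_force: 0.0
```

```bash
python3 - <<'E'
from h import *
np.set_printoptions(precision=4,suppress=True)
st=ctrl.get_state();W=cam('wrist',st);w=ctrl.get_image('wrist');cv2.imwrite('pics/w10.png',w[:,:,::-1])
h=cv2.cvtColor(w,cv2.COLOR_RGB2HSV)
m=cv2.inRange(h,(22,100,100),(35,255,255));k,l,s,c=cv2.connectedComponentsWithStats(m)
i=max((i for i in range(1,k) if abs(c[i][0]-320)<60 and c[i][1]<230),key=lambda i:s[i,4]);print(c[i],s[i])
p=np.argwhere(l==i)[:,::-1];q=plane(W,p,.056)[:,:2].astype(np.float32);r=cv2.minAreaRect(q);print('yellow top',r)
b=cv2.inRange(h,(106,140,60),(126,255,255));k,l,s,c=cv2.connectedComponentsWithStats(b)
for i in range(1,k):
    if s[i,4]>40: print('blue',c[i],s[i],plane(W,[c[i]],.045)[0])
u=np.array([.2706,.9627]);v=np.array([.9627,-.2706]);d=q-np.array([.4565,-.1433])
print('along',(d@u).min(),(d@u).max(),'across',(d@v).min(),(d@v).max())
E
```

```text
[318.2963 124.1591] [ 304   82   29   96 1961]
yellow top ((0.44869568943977356, -0.16944266855716705), (0.09652625024318695, 0.028572767972946167), 74.58529663085938)
blue [294.0475  65.7506] [285  53  19  26 421] [ 0.4433 -0.1008  0.045 ]
blue [339.1935  66.247 ] [332  53  18  26 336] [ 0.4869 -0.1138  0.045 ]
blue [295.9521 140.2695] [288 129  17  23 334] [ 0.4228 -0.1724  0.045 ]
blue [339.3398 139.2896] [333 129  17  22 259] [ 0.4681 -0.1844  0.045 ]
along -0.07549797259341716 0.020941732829103478 across -0.014789224011211414 0.013824777703971844
```

```bash
python3 -c "
from bench import ctrl
print(ctrl.close_job())"
```

```text
the job is handed in; nothing more can be done
None
```

The job is handed in at about 25 s of the 62 s allowed, but `close_job` returned no verdict: the knob is at the mark, the guard is over it to its stop, the thermometer was held on the heat sink for over a second (tilt about 31° against the board's 35°), and it now lies within about 1 mm of centre in the cradle.

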